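Release an indexed specimen plate and hold its plunger out

TASK

The specimen plate of the index fixture is wound back, clamped and pinned. Swing the red clamp lever all the way up so that the plate is free and leave it up, then pull the black knob of the index plunger straight up as far as it goes and keep hold of it while the plate's spring turns the plate round to its end stop. Finish still holding the plunger fully out and touching nothing else, so that I can turn the plate by hand; leave the other things on the desk where they are.

Things in the scene. Friction and masses are not known exactly. Their poses are not given: they have to be found in the camera images.
- index_fixture: Bench index fixture for specimens, heavy, fixed to the desk. Grey base 124 (x) by 176 (y) by 12 high; origin at the centre of its underside; x points from its front to its back (roughly away from the robot, yaw within 0.4 rad), y to its left, z up. Round plate in the middle, plunger bracket on the left (top at z 58), clamp lever's block on the right (x 0, y -72, top at z 57).
- plate_centre (a point): Centre of the top face of the round aluminium index plate: x 0, y 0, z 36 in the fixture's frame. The plate is 112 across and 10 thick, with 12 index holes 30 degrees apart on a circle of 45 radius; brass cartridge cases stand on it within 30 of its centre, tops at z 61.
- clamp_lever (a joint): Angle of the clamp lever (rad), on a level axle along the fixture's y. 0 = shut: it lies to the front, 0.14 rad above level, and clamps the plate. It grows as the grip swings up: 1.43 straight up, 1.70 end stop (leaning a little back). Plate free from about 1.0. Stiff hinge (0.11 N m, 2 N at the grip): it stays where it is left. Starts at 0 to 0.1.
- lever_grip (a point): Centre of the lever's round red grip (17 across, 40 long along the lever), 64 from the axle; moves with the lever. With the lever shut it is at x -63, y -92, z 53 in the fixture's frame, with free space on both sides of it along the fixture's y and 30 mm below it.
- lever_hinge (a point): Point on the lever's axle in the plane in which the grip swings: x 0, y -92, z 44 in the fixture's frame (does not move). The axle runs along the fixture's y.
- index_plunger (a joint): How far the sprung index plunger is pulled straight up (m). 0 = its 6 mm steel pin sits 8 mm deep in a hole of the plate; clear of the plate above 0.008; 0.014 = end stop, fully out. The spring pulls it down with 6 N at 0 and 11.6 N at 0.014, so it snaps back when let go.
- pull_knob (a point): Centre of the plunger's black knurled pull knob: upright cylinder 21 across, 25 high, red dot on its flat top. Seated, this centre is at x 0, y 45, z 77.5 in the fixture's frame (knob from z 65 to 90); it rises with the plunger. Below the knob is only a narrower nut (18 across, up to z 64) on the bracket (top at z 58).
- index_plate (a joint): Angle of the plate (rad), growing clockwise from above. Starts at about 0, wound back, held by pin and clamp. Unclamped and with the pin clear, a damped return spring (0.11 N m) turns it at about 1 rad/s to its stop at 1.047, two holes on. If the plunger drops too early, its pin drags on the plate or catches in the hole between (0.52).
- notebook: Bystander: purple spiral-bound notebook, 148x109x14, lying to the right (mm). Leave it alone. Origin at the centre of its underside.
- wax_tin: Bystander: round grey tin with a yellow label, 56 across, 20 high (mm). Leave it alone. Origin at the centre of its underside.
- red_vial: Bystander: white sample vial with a red cap, 23 across, 53 high, standing (mm). Leave it alone. Origin at the centre of its underside.
- blue_vial: Bystander: white sample vial with a blue cap, 23 across, 53 high, standing (mm). Leave it alone. Origin at the centre of its underside.
- yellow_vial: Bystander: white sample vial with a yellow cap, 23 across, 53 high, standing (mm). Leave it alone. Origin at the centre of its underside.
- screwdriver: Bystander: small screwdriver with a yellow handle, 160 long, lying (mm). Leave it alone. Origin at the centre of its underside.
- caliper: Bystander: digital calliper, 210 long, lying (mm). Leave it alone. Origin at the centre of its underside.
- loupe: Bystander: folding loupe, 45x36x13, lying (mm). Leave it alone. Origin at the centre of its underside.

How it is judged:
By the outcome, as a careful person would: the job done as asked, in the order asked, and still so for the second after the job is handed in, while the arm keeps its last pose, push and grip.
It also fails if it takes over 48 s, if anything falls off the work surface, if the arm or the gripper's body presses on something with over 40 N, if the wrist force passes 120 N, or if a joint passes its speed limit or range.

ROBOT

A 6-joint arm with a two-finger parallel gripper is mounted at the origin on a cart in front of the work surface, level with it; the furniture and walls round the work are solid. World frame = base frame: x ahead of the robot, y to its left, z up, the work surface at z = 0. Lengths are in mm, angles in rad, forces in N, time in s.
With the tool pointing down it reaches from about 250 to 800 mm from the base axis. Payload 3.9 kg.
Tool frame: the origin (TCP) lies at the very end of the fingers, on their centre line; the grasp point (between the pads) lies 19 mm behind it; z points along the fingers, y is the line along which they close (so a half turn about z gives the same grasp; the last joint's range is limited). The gripper opens to 85 mm and grips with 20 to 120 N. Pads are 22 mm wide; open, the fingers measure 114 mm over their backs; the gripper's body (76 mm by 85 mm) begins 54 mm behind the grasp point. The pads swing forward as they close: fully open they stand 13 mm farther back than shut.
Start: joints at [-1.248, 0.26, -0.138, 1.173, 0, 1.571], TCP at [166.537, -497.876, 231.304] pointing down, gripper open.
Joint ranges: [-2.78, 2.78], [-0.83, 1.72], [-1.28, 1.37], [-1.9, 2.12], [-1.57, 1.48], [-3.14, 3.14]. Speed limits (rad/s): [2.57, 2.57, 3.14, 3.14, 3.14, 3.14].

INTERFACE

Orientations are given as a unit quaternion [x, y, z, w].
In Python, from cell import ctrl gives the robot as it stands.
- The arm moves only by the tool step_hand, called after "Request:" as name(argument=value, ...), one argument or row to a line, values as JSON. Schema: {"type":"object","properties":{"rows":{"type":"array","items":{"type":"object","properties":{"jaw":{"type":"number"},"pos":{"type":"array","items":{"type":"number"},"minItems":3,"maxItems":3},"turn":{"type":"number"}},"additionalProperties":false,"required":["jaw"]},"minItems":1,"maxItems":10},"force":{"type":"number"},"only":{"type":"string"},"quiet":{"type":"boolean"},"lines":{"type":"string"}},"required":["rows"],"additionalProperties":false}. rows is a list of rows, 1 to 10 of them, each an object with the fields jaw (the opening from 0.0 (shut) to 1.0 (fully open)), pos (a list: dx, dy, dz in parts of the range, where 1.0 means 0.75 m), turn (a turn about the tool's z in shares of pi rad (1.0 is pi rad)); a field left out counts as zero (the opening has to be given); each row shifts and turns the commanded pose from where the row before left it, along the tool's axes as they then stand; what a row does not reach is not made up. A row lasts 1/10 s, in which the tool goes at most 50 mm and 0.15 rad, less where a joint would pass 70% of its speed; a pose out of reach is approached as far as the arm can. The fingers move at their own pace and stop on an object; force is the grip in N (left out, the last holds). Time passes only in rows, so rows that do not move let the fingers close. The tool returns the time, the measured TCP pose, the force, the opening and the grip force at its end. only (a regular expression) keeps the lines of the reply that match it, lines (a string "A,B") keeps lines A to B, and quiet returns only ok. Input that does not fit is refused with a message, and nothing moves.
- ctrl.sense(): the state, without advancing time (a new reading comes with each control period).
- ctrl.read_camera(name): name is "scene" or "top" or "wrist"; returns (picture, depth): 480x640x3 uint8, red, green, blue; 480x640 float32, mm along the optical axis (not along the pixel's ray), 0 where there is no reading.
- ctrl.camera_params(name): a dict with "vfov" (degrees; the focal length in pixels is half the picture's height over the tangent of half this angle, whatever the lens; pixels are square), "cx", "cy" (the principal point, pixels), "xyz" and "rotation" of the camera in the world. Camera axes: x right, y up, looking along -z (the intrinsics and any distortion apply to the point x, -y, -z); pixel columns grow to the right and rows downward; lengths in mm; the calibration is good to about 2 mm. The wrist camera is an equidistant fisheye: a pixel r from the principal point sees the ray r / f radians off the axis. A picture is of the moment at which its call begins: read the wrist's pose just before it. camera_params takes no time and is no camera call; for the wrist camera it gives the pose at the moment of the call.
- ctrl.job_done(): hands the job in; it is judged then, once.
The state is a dict: "time_s": time; "joint_pos": joint angles; "dq": joint speeds; "tau": joint torques, N m; "ee_pos": TCP position; "ee_rot": TCP orientation; "ft_force": force on the tool from outside, world axes, zero at the start; "moment": the same for the moment, N m; "gripper_width": opening from 0.0 (shut) to 1.0 (fully open); "grip_force": force on a finger pad.
Only numpy, scipy, OpenCV 4.12 (cv2) and the standard library are available. Lean on these libraries where they do the work, as an engineer would, in place of code of your own. Each camera call takes 0.05 s, during which the arm holds its last target. There are 200 camera calls.

## Working session

There is one attempt and no reset: what is moved stays moved. The work goes in short steps, Python scripts to look and compute and a tool call to move; the robot and the scene stay as the last step left them, time stands still between calls to the robot, and variables do not carry over. Pictures are saved under pics/ and viewed, at most 10 in all, crops included, and the job is handed in when it is done.

```bash
ls; mkdir -p pics
```

Create h.py:
```python
import numpy as np, cv2
from cell import ctrl
def snap(n):
    p=ctrl.camera_params(n); im,d=ctrl.read_camera(n); return p,im,d
def world(p,d,u,v):
    f=240/np.tan(np.radians(p['vfov'])/2); z=d[v,u]
    R=np.array(p['rotation']); 
    if R.shape!=(3,3):
        from scipy.spatial.transform import Rotation; R=Rotation.from_quat(R).as_matrix()
    c=np.stack([(u-p['cx'])/f*z,-(v-p['cy'])/f*z,-z],-1)
    return c@R.T+np.array(p['xyz'])
```

Run:
```python
from h import *
for n in('top','scene'):
    p,im,d=snap(n); print(p); cv2.imwrite(f'pics/{n}.png',im[:,:,::-1]); np.savez(f'{n}.npz',im=im,d=d)
print(ctrl.sense())
```

```text
cell.py
pics
{'vfov': 55.6493447904284, 'cx': 326.6304560566984, 'cy': 241.57854297793622, 'xyz': array([ 447.60591052,  148.83166241, 1206.01358525]), 'rotation': array([-0.0274418 ,  0.03188532,  0.71596768, -0.69686481])}
{'vfov': 49.320522960988384, 'cx': 315.4734608945805, 'cy': 236.02446669108022, 'xyz': array([-213.9672316 , 1091.60076623,  998.52417132]), 'rotation': array([-0.13649935,  0.4098035 ,  0.84866397, -0.30528427])}
{'time_s': 0.1, 'joint_pos': array([-1.24794978e+00,  2.60618191e-01, -1.39293692e-01,  1.17273631e+00,
       -2.94679441e-05,  1.57081351e+00]), 'dq': array([-0.00082959, -0.00264562,  0.00389178,  0.00134875, -0.00189787,
        0.00112623]), 'tau': array([-3.87276395e-04, -4.06508374e+01,  2.54527509e+01,  1.01195642e-02,
       -3.43488284e-05,  1.14142892e-06]), 'ee_pos': array([ 166.34803342, -497.25666415,  230.52795406]), 'ee_rot': array([ 9.87000485e-01,  1.60714608e-01, -1.63369061e-04, -9.11525660e-04]), 'ft_force': array([-1.15957925, -0.01199624,  0.41286686]), 'moment': array([ 0.01342132,  0.0515648 , -0.03670448]), 'grip_force': 0.0, 'gripper_width': 0.9993172454608023}
```

View pics/top.png

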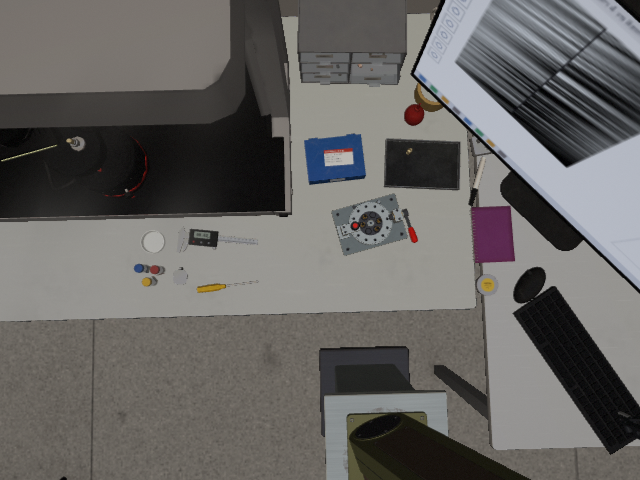

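View pics/scene.png

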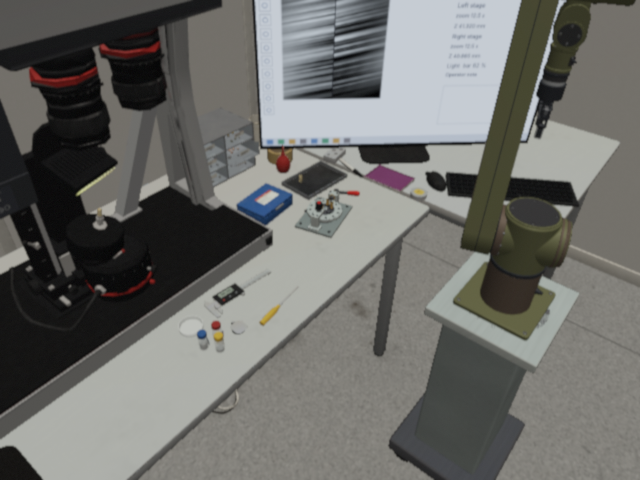

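The top view shows the fixture near (370,224), the knob with its red dot at (355,226), and the red grip at (412,236), towards the robot. The vials, calliper and screwdriver are well to the left and the notebook is to the right.

Run:
```python
from h import *
p=ctrl.camera_params('top'); z=np.load('top.npz'); im=z['im'].astype(int); d=z['d']
v,u=np.mgrid[185:262,325:425]; P=world(p,d,u.ravel(),v.ravel()); C=im[v.ravel(),u.ravel()]
desk=world(p,d,np.array([300,440]),np.array([240,260]));print('desk',desk)
ok=d[v.ravel(),u.ravel()]>0; Z=P[:,2]
red=(C[:,0]>130)&(C[:,1]<70)&ok
g=red&(u.ravel()>398); k=red&(u.ravel()<365)
print('grip',P[g].mean(0),P[g].min(0),P[g].max(0),g.sum()); print('dot',P[k].mean(0),k.sum())
h=ok&(Z>6)&(Z<19)&(u.ravel()<412); 
r=cv2.minAreaRect(P[h][:,:2].astype(np.float32)); print('base',r,np.percentile(Z[h],[10,50,90]))
t=ok&(Z>32)&(Z<41); r2=cv2.minEnclosingCircle(P[t][:,:2].astype(np.float32)); print(r2, np.median(Z[t]))
```

```text
desk [[ 555.47995646  210.83966297   -4.65546338]
 [ 491.74120124 -159.44448812    1.39088768]]
grip [555.92744527 -77.02907041  64.43415217] [538.52927946 -87.35479761  57.4177796 ] [575.34648709 -69.05389015  71.14198413] 75
dot [580.57804003  70.59524302  90.52068974] 16
base ((600.4410400390625, 31.47821044921875), (228.06520080566406, 200.91773986816406), 86.14471435546875) [ 9.07134401 12.37940991 15.74159489]
((583.6615600585938, 26.347381591796875), 76.615234375) 36.71849981820378
```

The manual's scale: shifts go in shares of 0.75 m and turns go in shares of pi rad. Converting my numbers, 31 mm / 750 = 0.0413, -21 mm / 750 = -0.028.

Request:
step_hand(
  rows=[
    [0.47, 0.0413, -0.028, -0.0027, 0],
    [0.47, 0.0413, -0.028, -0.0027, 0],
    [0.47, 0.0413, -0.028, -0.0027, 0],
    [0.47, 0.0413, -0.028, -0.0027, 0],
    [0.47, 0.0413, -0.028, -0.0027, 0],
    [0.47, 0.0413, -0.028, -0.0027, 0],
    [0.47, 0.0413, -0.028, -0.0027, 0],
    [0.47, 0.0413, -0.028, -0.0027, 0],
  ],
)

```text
refused: rows[0]: [0.47, 0.0413, -0.028, -0.0027, 0] is not of type 'object' (schema: type "object"). Nothing was moved.
```

Refused on format, not on reach. It needs a list of objects, one for each row.

Request:
step_hand(
  rows=[
    {"jaw":0.47, "pos":[0.0413, -0.028, -0.0027]},
    {"jaw":0.47, "pos":[0.0413, -0.028, -0.0027]},
    {"jaw":0.47, "pos":[0.0413, -0.028, -0.0027]},
    {"jaw":0.47, "pos":[0.0413, -0.028, -0.0027]},
    {"jaw":0.47, "pos":[0.0413, -0.028, -0.0027]},
    {"jaw":0.47, "pos":[0.0413, -0.028, -0.0027]},
    {"jaw":0.47, "pos":[0.0413, -0.028, -0.0027]},
    {"jaw":0.47, "pos":[0.0413, -0.028, -0.0027]},
  ],
)

```text
time_s: 0.9
ee_pos: [348.8, -258.4, 247.1]
ee_rot: [0.987, 0.161, -0.0, -0.0]
ft_force: [1.1, -0.3, -0.2]
gripper_width: 0.469
grip_force: 0.0
```

Request:
step_hand(
  rows=[
    {"jaw":0.47, "pos":[0.0413, -0.028, -0.0027]},
    {"jaw":0.47, "pos":[0.0413, -0.028, -0.0027]},
    {"jaw":0.47, "pos":[0.0413, -0.028, -0.0027]},
    {"jaw":0.47, "pos":[0.0413, -0.028, -0.0027]},
    {"jaw":0.47, "pos":[0.0413, -0.028, -0.0027]},
    {"jaw":0.47, "pos":[0.0413, -0.028, -0.0027]},
    {"jaw":0.47, "pos":[0.0413, -0.028, -0.0027], "turn":0.0159},
    {"jaw":0.47, "pos":[0.0413, -0.028, -0.0027]},
    {"jaw":0.47},
    {"jaw":0.47},
  ],
)

```text
time_s: 1.9
ee_pos: [531.6, -22.6, 262.6]
ee_rot: [0.991, 0.137, -0.001, 0.0]
ft_force: [0.1, 0.1, -0.2]
gripper_width: 0.464
grip_force: 0.0
```

Run:
```python
from h import *
s=ctrl.sense(); p,im,d=snap('wrist'); print(s['ee_pos'],s['ee_rot'],s['joint_pos'],p); cv2.imwrite('pics/w1.png',im[:,:,::-1]); np.savez('w1.npz',im=im,d=d)
```

```text
[531.56414371 -22.56160867 262.56985479] [ 9.90595266e-01  1.36821659e-01 -9.19505290e-04  8.08253389e-05] [-4.21249769e-02  2.62522858e-01 -5.28989468e-02  1.25715519e+00
 -4.87167223e-04  2.82496363e+00] {'vfov': 65.70646984690485, 'cx': 320.11003812798367, 'cy': 243.2680088024656, 'xyz': array([ 6.09244278e+02, -5.95367548e-01,  4.04977745e+02]), 'rotation': array([-0.1270205 ,  0.09589812, -0.59596264,  0.78708188])}
```

View pics/w1.png

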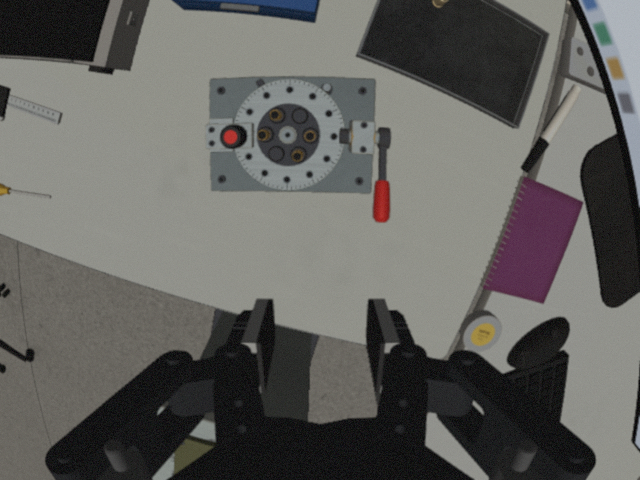

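The wrist view shows the fixture squarely aligned with the image: knob dot at (232,136), red grip at (381,200), hinge near (383,137), plate centre at (288,135). Now the metric positions.

Add to h.py:
```python
from scipy.spatial.transform import Rotation
def fish(p,u,v,d=None,z=None):
    f=240/np.tan(np.radians(p['vfov'])/2); x=np.asarray(u,float)-p['cx']; y=np.asarray(v,float)-p['cy']; r=np.hypot(x,y)+1e-9
    t=np.tan(r/f); R=Rotation.from_quat(p['rotation']).as_matrix(); w=np.stack([x/r*t,-y/r*t,-np.ones_like(x)],-1)@R.T; c=np.array(p['xyz'])
    if d is not None: return c+w*d[...,None]
    return c+w*((z-c[2])/w[...,2])[...,None]
```

Run:
```python
from h import *
p=ctrl.camera_params('wrist'); q=np.load('w1.npz'); im=q['im'].astype(int); d=q['d']
v,u=[a.ravel() for a in np.mgrid[60:235,195:410]]; P=fish(p,u,v,d=d[v,u]); C=im[v,u]
red=(C[:,0]>110)&(C[:,1]<70)
g=red&(u>350); k=red&(u<260)
print('grip',P[g].mean(0),P[g].min(0),P[g].max(0)); print('dot',P[k].mean(0))
dk=fish(p,u[k].mean(),v[k].mean(),z=90.); gk=fish(p,u[g].mean(),v[g].mean(),z=60.);print('by height',dk,gk)
c=fish(p,np.array([210,375.5,372,211]),np.array([79,79,194,191.5]),z=12.); print(c,c.mean(0))
for i,j in((1,0),(2,3)): e=c[j]-c[i]; print('yaw',np.arctan2(-e[0],e[1]),np.hypot(e[0],e[1]))
for i,j in((3,0),(2,1)): e=c[j]-c[i]; print('yaw',np.arctan2(e[1],e[0]),np.hypot(e[0],e[1]))
print(fish(p,288.,135.,z=36.), 'lever rel z', np.percentile(P[g][:,2],[10,50,90]))
# fit from known points
hl=g; e=P[g][:,:2]-P[g][:,:2].mean(0); w=np.linalg.svd(e,full_matrices=False)[2][0]; print('lever dir yaw',np.arctan2(w[1],w[0])%np.pi)
```

```text
grip [556.12446249 -76.29877855  64.70867526] [536.72610008 -86.68895086  55.90555819] [608.75022662  -1.3507763  405.10778913]
dot [579.91734417  70.17909692  90.14236302]
by height [579.90544452  70.20172261  90.        ] [555.34708193 -77.31941181  60.        ]
[[628.68981583 125.38494499  12.        ]
 [672.04708813 -43.52986402  12.        ]
 [552.5657197  -75.49705977  12.        ]
 [508.87867187  95.38125763  12.        ]] [590.54532388  25.43481971  12.        ]
yaw 0.2512569902761396 174.39055526381253
yaw 0.25030021937407565 176.37448088141494
yaw 0.24537847889022157 123.51085568264473
yaw 0.2614265524773869 123.68386719568
[590.41909064  26.08810545  36.        ] lever rel z [60.25157111 64.37145976 67.96513154]
lever dir yaw 0.3194412945103813
```

To row units: 40 mm / 750 = 0.0533, 30 mm / 750 = 0.04, 0.02 rad / 3.1416 = 0.0064.

Request:
step_hand(
  rows=[
    {"jaw":0.47, "pos":[0.0053, 0.04, 0.0267], "turn":0.0064},
    {"jaw":0.47, "pos":[0.0053, 0.0387, 0.0267]},
    {"jaw":0.47, "pos":[0, 0, 0.0533]},
    {"jaw":0.47, "pos":[0, 0, 0.0533]},
    {"jaw":0.47, "pos":[0, 0, 0.0533]},
    {"jaw":0.47, "pos":[0, 0, 0.04]},
    {"jaw":0.47, "pos":[0, 0, 0.02]},
    {"jaw":0.47},
    {"jaw":0.47},
  ],
)

```text
time_s: 2.85
ee_pos: [554.2, -78.9, 58.7]
ee_rot: [0.992, 0.125, -0.0, 0.0]
ft_force: [-0.1, 0.3, 0.2]
gripper_width: 0.469
grip_force: 0.0
```

Run:
```python
from h import *
p,im,d=snap('wrist'); cv2.imwrite('pics/w2.png',im[:,:,::-1]); s=ctrl.sense(); print(s['joint_pos'],s['ee_rot'])
```

```text
[-1.40894156e-01  4.44796617e-01 -3.38940951e-01  7.85610424e-01
 -1.66584673e-04  2.74909362e+00] [9.92097048e-01 1.25470777e-01 6.76613907e-04 2.71199149e-04]
```

View pics/w2.png

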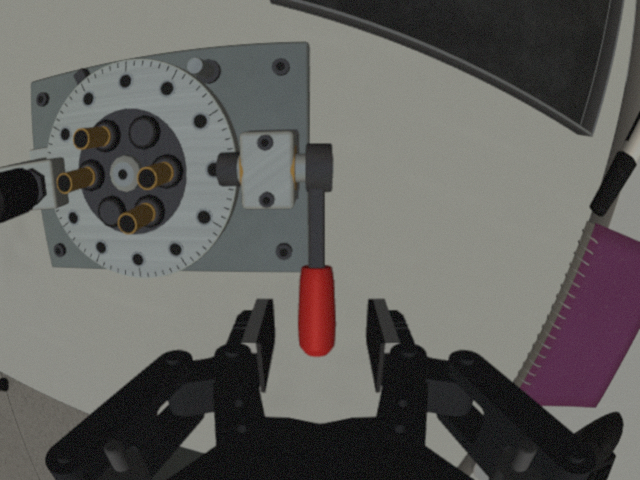

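To row units: 11 mm / 750 = 0.0147, 10 mm / 750 = 0.0133.

Request:
step_hand(
  rows=[
    {"jaw":0.47, "pos":[0, -0.0013, 0.0147]},
    {"jaw":0.47, "pos":[0, 0, 0.0133]},
    {"jaw":0.47},
    {"jaw":0},
    {"jaw":0},
    {"jaw":0},
    {"jaw":0},
    {"jaw":0},
  ],
  force=30,
)

```text
time_s: 3.7
ee_pos: [554.7, -77.1, 37.4]
ee_rot: [0.992, 0.126, 0.0, 0.0]
ft_force: [0.1, -2.5, -0.7]
gripper_width: 0.178
grip_force: 29.2
```

Request:
step_hand(
  rows=[
    {"jaw":0, "pos":[0.0053, 0, -0.0173]},
    {"jaw":0, "pos":[0.008, 0, -0.0147]},
    {"jaw":0, "pos":[0.0107, 0, -0.0133]},
    {"jaw":0, "pos":[0.0133, 0, -0.0107]},
    {"jaw":0, "pos":[0.0153, 0, -0.008]},
  ],
)

```text
time_s: 4.2
ee_pos: [588.9, -68.2, 83.6]
ee_rot: [0.992, 0.126, -0.004, 0.001]
ft_force: [-4.5, -4.3, -7.7]
gripper_width: 0.176
grip_force: 30.5
```

Request:
step_hand(
  rows=[
    {"jaw":0, "pos":[0.0167, 0, -0.004]},
    {"jaw":0, "pos":[0.0173, 0, -0.0013]},
    {"jaw":0, "pos":[0.0127, 0, 0.0013]},
    {"jaw":0, "pos":[0.0107, 0, 0.0027]},
    {"jaw":0},
    {"jaw":0},
  ],
)

```text
time_s: 4.8
ee_pos: [634.7, -56.2, 86.3]
ee_rot: [0.992, 0.126, 0.0, -0.0]
ft_force: [0.3, -0.2, 0.3]
gripper_width: -0.002
grip_force: 0.0
```

The grip slipped off near the end, so I need to see where the lever is.

Run:
```python
from h import *
p,im,d=snap('wrist'); cv2.imwrite('pics/w3.png',im[:,:,::-1])
C=im.astype(int); v,u=np.nonzero((C[:,:,0]>110)&(C[:,:,1]<70)&(np.arange(640)>250)); P=fish(p,u,v,d=d[v,u])
o=np.array([590.8,26.3]); c,s=np.cos(.254),np.sin(.254); Q=P.copy(); Q[:,:2]=(P[:,:2]-o)@np.array([[c,-s],[s,c]])
print(len(u),np.percentile(Q,[3,50,97],axis=0))
```

```text
1571 [[-147.23724835 -345.30337339   10.48395879]
 [-101.49150287 -295.22503822   11.60768745]
 [   5.21793407  -89.21537841  126.71455177]]
```

View pics/w3.png

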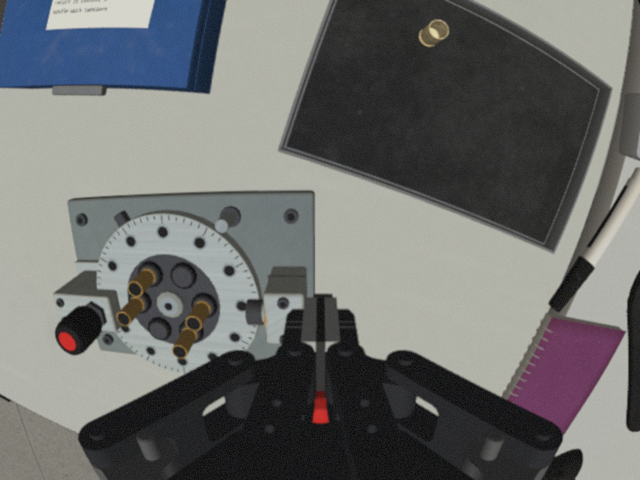

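The shut fingers have slid past the grip to the far side. The lever stands nearly upright just behind them, with its red end at (320,408). I'll go up, move to the near side, and push it with closed fingers to its end stop.

To row units: -42 mm / 750 = -0.056, -35 mm / 750 = -0.0467.

Request:
step_hand(
  rows=[
    {"jaw":0, "pos":[0, 0, -0.04]},
    {"jaw":0, "pos":[0, 0, -0.0467]},
    {"jaw":0, "pos":[-0.056, 0, 0]},
    {"jaw":0, "pos":[-0.056, 0, 0]},
    {"jaw":0},
    {"jaw":0},
  ],
)

```text
time_s: 5.45
ee_pos: [551.8, -77.5, 151.7]
ee_rot: [0.992, 0.126, 0.0, -0.0]
ft_force: [0.5, -0.4, 0.3]
gripper_width: -0.001
grip_force: 0.0
```

Run:
```python
from h import *
p,im,d=snap('wrist'); cv2.imwrite('pics/w4.png',im[:,:,::-1])
C=im.astype(int); v,u=np.nonzero((C[:,:,0]>110)&(C[:,:,1]<70)); P=fish(p,u,v,d=d[v,u])
o=np.array([590.8,26.3]); c,s=np.cos(.254),np.sin(.254); Q=P.copy(); Q[:,:2]=(P[:,:2]-o)@np.array([[c,-s],[s,c]])
m=(abs(Q[:,1]+92)<15)&(abs(Q[:,0])<70);print(m.sum(),np.percentile(Q[m],[3,50,97],axis=0))
```

```text
732 [[ -8.27405531 -96.18966016 122.5279683 ]
 [ -1.75548739 -90.29793612 125.48925555]
 [  4.69416596 -84.34674691 126.96590443]]
```

View pics/w4.png

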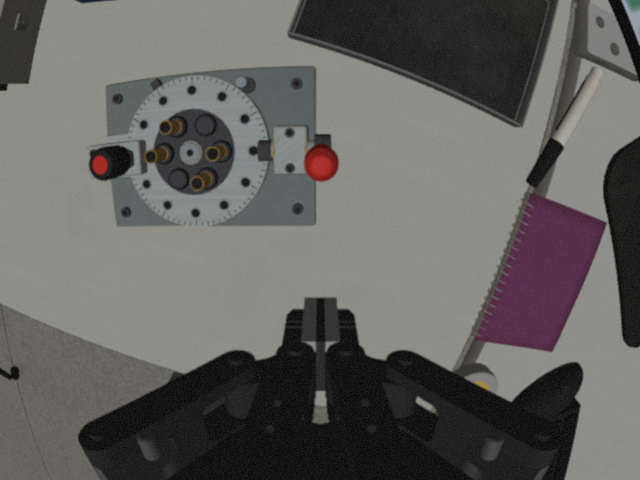

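Lever now stands about straight up (grip end at (321,162), fixture x ≈ -2). I'll push it the last 0.27 rad from the near side.

To row units: 28 mm / 750 = 0.0373, 19 mm / 750 = 0.0253.

Request:
step_hand(
  rows=[
    {"jaw":0, "pos":[0, 0, 0.0373]},
    {"jaw":0, "pos":[0, 0, 0.0373]},
    {"jaw":0, "pos":[0.0253, 0, 0]},
    {"jaw":0, "pos":[0.0253, 0, 0]},
    {"jaw":0, "pos":[0.0093, 0, 0]},
    {"jaw":0, "pos":[0.0093, 0, 0]},
    {"jaw":0, "pos":[0.0053, 0, 0]},
    {"jaw":0},
  ],
)

```text
time_s: 6.3
ee_pos: [607.8, -63.3, 95.3]
ee_rot: [0.992, 0.126, 0.0, -0.0]
ft_force: [-1.1, 0.0, -0.2]
gripper_width: -0.002
grip_force: 0.1
```

To row units: 3 mm / 750 = 0.004, 2 mm / 750 = 0.0027.

Request:
step_hand(
  rows=[
    {"jaw":0, "pos":[0.004, 0, 0]},
    {"jaw":0, "pos":[0.0027, 0, 0]},
    {"jaw":0},
  ],
)

```text
time_s: 6.6
ee_pos: [610.7, -62.5, 95.0]
ee_rot: [0.992, 0.126, -0.001, 0.0]
ft_force: [-4.8, -1.3, 1.4]
gripper_width: -0.002
grip_force: 2.5
```

Request:
step_hand(
  rows=[
    {"jaw":0, "pos":[0.0027, 0, 0]},
    {"jaw":0, "pos":[0.0027, 0, 0]},
    {"jaw":0},
  ],
)

```text
time_s: 6.9
ee_pos: [611.2, -62.3, 94.8]
ee_rot: [0.992, 0.126, -0.005, 0.001]
ft_force: [-11.4, -3.2, 5.1]
gripper_width: 0.004
grip_force: 6.5
```

Firm end stop (force jumped without motion). Backing off and moving above the knob.

To row units: -45 mm / 750 = -0.06, -35 mm / 750 = -0.0467.

Request:
step_hand(
  rows=[
    {"jaw":0, "pos":[-0.02, 0, 0]},
    {"jaw":0, "pos":[-0.0267, 0, 0]},
    {"jaw":0, "pos":[0, 0, -0.0467]},
    {"jaw":0, "pos":[0, 0, -0.0467]},
    {"jaw":0.5, "pos":[0, -0.06, 0]},
    {"jaw":0.5, "pos":[0, -0.06, 0]},
    {"jaw":0.5, "pos":[0, -0.06, 0]},
    {"jaw":0.5},
    {"jaw":0.5},
  ],
)

```text
time_s: 7.8
ee_pos: [549.4, 62.1, 166.0]
ee_rot: [0.992, 0.127, 0.001, -0.0]
ft_force: [-0.1, -1.5, 0.2]
gripper_width: 0.498
grip_force: 0.0
```

Run:
```python
from h import *
p,im,d=snap('wrist'); cv2.imwrite('pics/w5.png',im[:,:,::-1]); s=ctrl.sense(); print(s['joint_pos'])
C=im.astype(int); v,u=np.nonzero((C[:,:,0]>110)&(C[:,:,1]<70)); P=fish(p,u,v,d=d[v,u])
o=np.array([590.8,26.3]); c,s_=np.cos(.254),np.sin(.254); M=np.array([[c,-s_],[s_,c]]); Q=P.copy(); Q[:,:2]=(P[:,:2]-o)@M
for y in(-92,45):
  m=(abs(Q[:,1]-y)<15)&(abs(Q[:,0])<40);print(m.sum(),np.percentile(Q[m],[3,50,97],axis=0),P[m].mean(0))
print('tcp_f',(s['ee_pos'][:2]-o)@M,s['ee_pos'])
```

```text
[ 1.10779121e-01  3.40429682e-01 -1.97549772e-01  1.03033872e+00
 -1.01903099e-04  2.99878864e+00]
329 [[ 15.00791509 -94.91429556 120.09392663]
 [ 20.93462094 -88.99680291 122.66409207]
 [ 26.34008774 -84.24058237 124.70975075]] [633.36302799 -54.7116924  122.59554744]
295 [[-3.77299304 40.84961989 89.0718778 ]
 [ 1.1740164  45.68412143 90.21799023]
 [ 6.26475176 51.08460054 91.41639211]] [580.4234008   70.96239405  90.20800348]
tcp_f [-31.25052374  44.05458402] [549.48221653  61.088538   165.86870158]
```

View pics/w5.png

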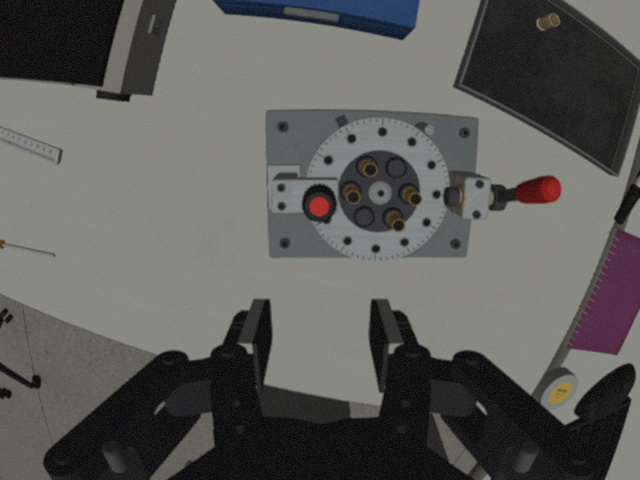

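Lever leans back at its stop, grip end at (540,188). The knob dot at (319,206) gives fixture (1,45.5). The plate is still pinned. Descending on the knob.

To row units: 40 mm / 750 = 0.0533, -1.5 mm / 750 = -0.002.

Request:
step_hand(
  rows=[
    {"jaw":0.5, "pos":[0.0427, -0.002, 0]},
    {"jaw":0.5, "pos":[0, 0, 0.0533]},
    {"jaw":0.5, "pos":[0, 0, 0.0467]},
    {"jaw":0.5, "pos":[0, 0, 0.02]},
    {"jaw":0.5, "pos":[0, 0, 0.012]},
    {"jaw":0.5},
    {"jaw":0.5},
  ],
  force=80,
)

```text
time_s: 8.55
ee_pos: [580.2, 69.7, 67.1]
ee_rot: [0.992, 0.126, 0.001, 0.0]
ft_force: [1.0, -0.0, -0.5]
gripper_width: 0.502
grip_force: 0.0
```

Request:
step_hand(
  rows=[
    {"jaw":0},
    {"jaw":0},
    {"jaw":0},
    {"jaw":0},
    {"jaw":0},
    {"jaw":0},
  ],
)

```text
time_s: 9.15
ee_pos: [580.2, 70.9, 68.1]
ee_rot: [0.992, 0.126, 0.002, -0.0]
ft_force: [-1.0, 0.5, 6.9]
gripper_width: 0.209
grip_force: 78.0
```

To row units: -3 mm / 750 = -0.004.

Request:
step_hand(
  rows=[
    {"jaw":0, "pos":[0, 0, -0.004]},
    {"jaw":0, "pos":[0, 0, -0.004]},
    {"jaw":0, "pos":[0, 0, -0.004]},
    {"jaw":0},
  ],
)

```text
time_s: 9.55
ee_pos: [580.0, 70.8, 75.1]
ee_rot: [0.992, 0.126, 0.001, -0.0]
ft_force: [4.1, 1.7, -7.6]
gripper_width: 0.209
grip_force: 78.6
```

Request:
step_hand(
  rows=[
    {"jaw":0, "pos":[0, 0, -0.004]},
    {"jaw":0, "pos":[0, 0, -0.0027]},
    {"jaw":0},
    {"jaw":0},
  ],
)

```text
time_s: 9.95
ee_pos: [579.9, 70.8, 79.6]
ee_rot: [0.992, 0.126, 0.001, -0.0]
ft_force: [5.4, 3.2, -11.2]
gripper_width: 0.208
grip_force: 78.4
```

To row units: -2 mm / 750 = -0.0027, -1 mm / 750 = -0.0013.

Request:
step_hand(
  rows=[
    {"jaw":0, "pos":[0, 0, -0.0027]},
    {"jaw":0, "pos":[0, 0, -0.0013]},
    {"jaw":0},
    {"jaw":0},
  ],
)

```text
time_s: 10.35
ee_pos: [579.9, 70.8, 82.2]
ee_rot: [0.992, 0.126, 0.0, -0.0]
ft_force: [6.5, 2.3, -12.2]
gripper_width: 0.21
grip_force: 79.0
```

Request:
step_hand(
  rows=[
    {"jaw":0, "pos":[0, 0, -0.0013]},
    {"jaw":0, "pos":[0, 0, -0.0013]},
    {"jaw":0},
    {"jaw":0},
  ],
)

```text
time_s: 10.75
ee_pos: [579.7, 70.8, 82.3]
ee_rot: [0.992, 0.126, -0.0, -0.0]
ft_force: [10.4, 3.1, -24.8]
gripper_width: 0.212
grip_force: 79.1
```

At the end stop (14 mm of rise, then a force jump). Waiting for the plate, then looking.

Request:
step_hand(
  rows=[
    {"jaw":0},
    {"jaw":0},
    {"jaw":0},
    {"jaw":0},
    {"jaw":0},
    {"jaw":0},
    {"jaw":0},
    {"jaw":0},
    {"jaw":0},
    {"jaw":0},
  ],
)

```text
time_s: 11.75
ee_pos: [579.8, 70.8, 82.3]
ee_rot: [0.992, 0.126, -0.0, -0.0]
ft_force: [9.7, 3.0, -23.9]
gripper_width: 0.212
grip_force: 79.1
```

Request:
step_hand(
  rows=[
    {"jaw":0},
    {"jaw":0},
    {"jaw":0},
    {"jaw":0},
    {"jaw":0},
    {"jaw":0},
  ],
)

```text
time_s: 12.35
ee_pos: [579.8, 70.8, 82.3]
ee_rot: [0.992, 0.126, -0.0, -0.0]
ft_force: [9.5, 3.7, -23.4]
gripper_width: 0.212
grip_force: 79.1
```

Run:
```python
from h import *
p,im,d=snap('wrist'); cv2.imwrite('pics/w6.png',im[:,:,::-1])
```

```text
(no output)
```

View pics/w6.png

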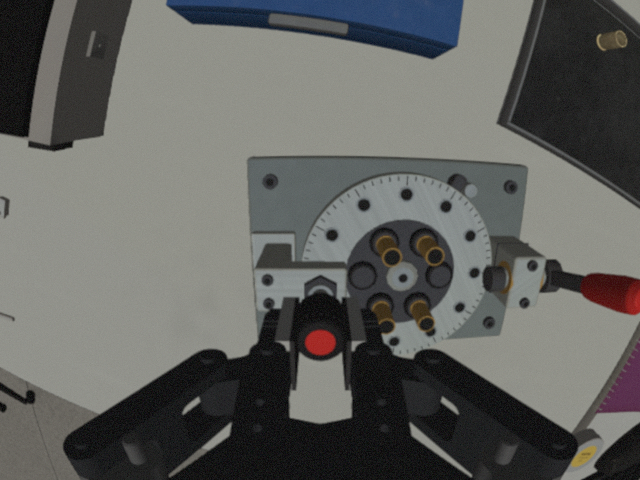

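The plate has turned about 60° clockwise: the two empty pockets went from the diagonal to (362,276) and (438,277), and its tab rests on the stop post at (463,186). The lever is still up at (612,292), and the knob is held fully out.

```bash
python3 -c "
from cell import ctrl
print(ctrl.job_done())"
```

```text
the job is handed in; nothing more can be done
None
```

The job is handed in at about 12 s: the clamp lever is up at its end stop, the plate has turned about 60° to its stop, and the gripper is still holding the plunger fully out. The gripper slipped off the lever once near the top, so I pushed it the rest of the way with closed fingers; I saw no contact with anything else on the desk.

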